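Fan the specimen panels along the display tray

ROBOT

A 7-joint arm with a two-finger parallel gripper is mounted at the origin on the work surface. World frame = base frame: x ahead of the robot, y to its left, z up, the work surface at z = 0. Lengths are in m, angles in degrees, forces in N, time in s.
With the tool pointing down it reaches from about 0.4 to 0.925 m from the base axis. Payload 5.6 kg.
Tool frame: the origin (TCP) lies on the centre line of the jaws, within the pads' length; the fingertips stand 17 mm ahead of it and the grasp point (between the pads) lies 2 mm behind it; x points along the fingers, y is the direction in which the jaws open and shut, and the axes are right-handed (so a half turn about x gives the same grasp; the last joint's range is limited). The gripper opens to 85 mm and grips with 20 to 120 N. Pads are 22 mm wide; open, the fingers measure 114 mm over their backs; the gripper's body (76 mm by 85 mm) begins 54 mm behind the grasp point. The pads swing forward as they close: fully open they stand 13 mm farther back than shut.
Start: joints at [63.598, 26.786, -0.665, 91.828, 0.344, 61.387, -3.226], TCP at [0.264, -0.594, 0.248] pointing down, gripper open.
Joint ranges: [-144.91, 144.91], [-17.63, 115.5], [-89.93, 88.59], [15.96, 139.68], [-74.01, 254.01], [8.47, 105.57], [-167.45, 167.45]. Speed limits (degrees/s): [147.25, 147.25, 180, 180, 180, 180, 180].

INTERFACE

Orientations are given as a 3x3 rotation matrix whose columns are the frame's x, y, z axes.
In Python, from plant import manip gives the robot as it stands.
- The arm moves only by the tool play_rows, never from a script. Its argument "deltas" is a list of rows, each a list of 7 numbers: the closure, from -1 (fully open) to 1 (shut), so that 0 is half open, then the shift along the tool's x, y, z each as a share of 40 mm, from -1 to 1, then the turn, a rotation vector about the tool's x, y, z each as a share of 8 degrees, from -1 to 1. A call has 1 to 12 rows; each row shifts and turns the pose as measured when the row begins, along the tool's axes as they then stand; what a row does not reach is not made up. A row lasts 1/8 s, in which the tool goes at most 62.5 mm and 10.7 degrees, less where a joint would pass 70% of its speed; a pose out of reach is approached as far as the arm can. A call with a number of a shift or a turn outside -1 to 1 is refused whole. A call with a gripper value outside its range is refused whole. The fingers move at their own pace and stop on an object; the grip force is fixed at half the most. Time passes only in rows, so rows that do not move let the fingers close. It gives the time, the measured TCP pose, the force and the opening at its end, in the units of the state.
- manip.state(): the state, without advancing time (a new reading comes with each control period).
- manip.snapshot(name): name is "side" or "top" or "wrist"; returns the picture (400x640x3 uint8, red, green, blue); there is no depth.
- manip.camera_info(name): a dict with "intrinsics" (3x3 intrinsics, pixels), "R" (3x3) and "t" (3): a world point X has camera coordinates R X + t. Camera axes: x right, y down, z forward; pixel columns grow to the right and rows downward; lengths in m; the calibration is good to about 2 mm. A picture is of the moment at which its call begins: read the wrist's pose just before it. camera_info takes no time and is no camera call; for the wrist camera it gives the pose at the moment of the call.
- manip.close_job(): hands the job in, once; it reports no verdict.
The state is a dict: "time": time; "q": joint angles; "joint_velocities": joint speeds; "joint_torque": joint torques, N m; "tool_pos": TCP position; "ee_rot": TCP orientation; "ft_force": force on the tool from outside, world axes, zero at the start; "torque": the same for the moment, N m; "grip_width": opening from 0.0 (shut) to 1.0 (fully open).
Only numpy, scipy, OpenCV 4.12 (cv2) and the standard library are available. Lean on these libraries where they do the work, as an engineer would, in place of code of your own. Each camera call takes 0.05 s, during which the arm holds its last target.

TASK

Fan the stack of four specimen panels into a flat overlapping row along the tray, so that each of the three lower panels shows the whole of its coloured strip and no more than about a centimetre and a half of white beside it. Leave the lowest panel at the stop wall, in its place under the others, press only lightly because the panels are brittle (they crack at 25 N), and leave the jars, dish, lid, tube and tub alone.

Things in the scene. Friction and masses are not known exactly. Their poses are not given: they have to be found in the camera images.
- tray: Fixed wooden tray, 272 x 106 mm, z up, x along it; origin: centre of its underside, which a plinth holds 0 to 26 mm above the table, different each time. Heights over the origin: cork bed 6 mm, walls' top 27 mm. Stop wall at the -x end (inner face x = -130 mm), side walls (inner faces y = +-47 mm), at the +x end only a 2 mm lip. The row is to run towards +x. Cork holds the lowest panel; walls are slippery.
- panel1: Lowest panel: rigid white plate 130 (x) x 88 (y) x 5 (z) mm, 60 to 100 g, blue strip 22 mm wide across its -x end (x = -65 to -43 mm). Origin: centre of the underside; axes as the tray's. At the start the four panels lie squarely on one another, about 1 mm from the stop wall.
- panel2: Second panel from below: rigid white plate 130 (x) x 88 (y) x 5 (z) mm, 60 to 100 g, yellow strip 22 mm wide across its -x end (x = -65 to -43 mm). Origin: centre of the underside; axes as the tray's. Like panel1. Panel slides easily on panel (friction about 0.25); rubber fingertips hold it much better.
- panel3: Third panel from below: rigid white plate 130 (x) x 88 (y) x 5 (z) mm, 60 to 100 g, green strip 22 mm wide across its -x end (x = -65 to -43 mm). Origin: centre of the underside; axes as the tray's. Like panel1. Brittle: cracks when pressed with over 25 N, so touch down slowly (about 12 mm/s) and feel for it. Too wide (88 mm) for the gripper.
- panel4: Top panel: rigid white plate 130 (x) x 88 (y) x 5 (z) mm, 60 to 100 g, red strip 22 mm wide across its -x end (x = -65 to -43 mm). Origin: centre of the underside; axes as the tray's. Like panel1. If the upper three are moved too far they overbalance over the lowest one's end.
- jar_a: Sample jar, 58 mm across, 99 mm high, wooden lid; origin under its centre. A bystander: leave it.
- jar_b: Sample jar like jar_a. A bystander: leave it.
- jar_c: Sample jar like jar_a. A bystander: leave it.
- dish: Glass dish, 90 mm across, 16 mm high, beside the tray; origin under its centre. A bystander: leave it.
- lid: Green plastic lid, 84 mm across, 14 mm high, beside the tray; origin under its centre. A bystander: leave it.
- tube: Blue-capped tube standing on a foot, 48 mm across, 105 mm high; origin under its centre. A bystander: leave it.
- tub: Clear open tub, 100 x 100 x 110 mm; origin under its centre. A bystander: leave it.
- stop (a point): Top of the stop wall, middle of its inner edge, 27 mm above the tray's origin and 1 mm above the top of the stack at the start. Axes as the tray's.
- bed (a joint): How far the tray's cork bed is pushed down (m): it lies on a stiff cushion and gives 1 mm for 20 N; the panels' own weight accounts for 0.2 mm. Past 1.5 mm a panel cracks.
Not all that is in view belongs to the job. What is shaped like the panel4 but turquoise is not meant.

How it is judged:
By the outcome, as a careful person would: the job done as asked, in the order asked, and still so for the second after the job is handed in, with the robot touching nothing.
It also fails if it takes over 58 s, if anything falls off the work surface, if the arm or the gripper's body presses on something with over 40 N, if the wrist force passes 120 N, or if a joint passes its speed limit or range.

## Working session

There is one attempt and no reset: what is moved stays moved. The work goes in short steps, Python scripts to look and compute and a tool call to move; the robot and the scene stay as the last step left them, time stands still between calls to the robot, and variables do not carry over. Pictures are saved under pics/ and viewed, and the job is handed in when it is done.

Besides the shell and the picture viewer there is one more tool, called after "Request:" in YAML: its name, and indented under it one key for each argument. play_rows: Moves the arm, as the interface text tells. Shift numbers are shares of 40 mm and turn numbers shares of 8 degrees, none past 1 either way. Its arguments: {"type":"object","properties":{"deltas":{"type":"array"}},"required":["deltas"]}

```bash
ls; mkdir -p pics
python3 - <<'E'
from plant import manip
import cv2,numpy as np
s=manip.state(); print({k:np.round(v,3).tolist() for k,v in s.items()})
for n in ["side","top","wrist"]:
    c=manip.camera_info(n); print(n,np.round(c["intrinsics"],1).tolist(),np.round(c["R"],3).tolist(),np.round(c["t"],3).tolist())
    im=manip.snapshot(n); cv2.imwrite(f"pics/{n}0.png",im[:,:,::-1])
E
```

```text
pics
{'time': 0.0, 'q': [63.598, 26.837, -0.666, 91.883, 0.344, 61.387, -3.227], 'joint_velocities': [-0.007, 0.041, -0.007, -0.067, 0.046, 0.014, 0.044], 'joint_torque': [-0.001, -53.238, 0.022, -25.13, 0.012, 0.008, 0.0], 'tool_pos': [0.263, -0.594, 0.247], 'ee_rot': [[-0.001, 0.406, -0.914], [0.002, -0.914, -0.406], [-1.0, -0.002, 0.0]], 'ft_force': [0.042, 0.304, 0.07], 'torque': [0.002, -0.049, 0.032], 'grip_width': 1.0}
side [[401.5, 0.0, 321.0], [0.0, 401.5, 201.0], [0.0, 0.0, 1.0]] [[-0.95, -0.311, -0.02], [-0.217, 0.705, -0.675], [0.225, -0.637, -0.738]] [0.447, 0.162, 0.919]
top [[474.6, 0.0, 314.5], [0.0, 474.6, 195.8], [0.0, 0.0, 1.0]] [[-0.025, -1.0, 0.002], [-0.993, 0.025, -0.113], [0.113, -0.004, -0.994]] [0.002, 0.455, 1.296]
wrist [[296.5, 0.0, 318.6], [0.0, 296.5, 200.6], [0.0, 0.0, 1.0]] [[0.405, -0.914, -0.003], [-0.872, -0.387, 0.3], [-0.275, -0.119, -0.954]] [-0.648, -0.039, 0.381]
```

View pics/side0.png

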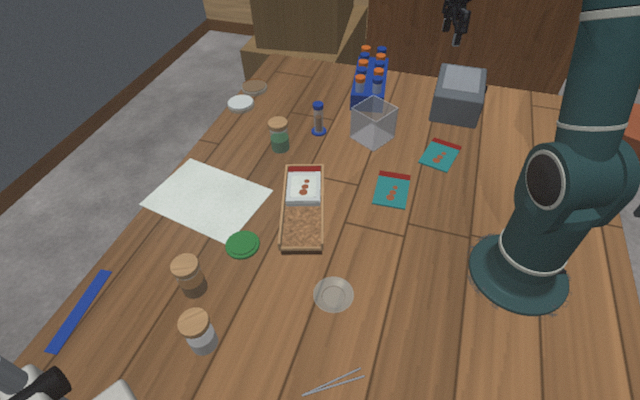

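View pics/top0.png

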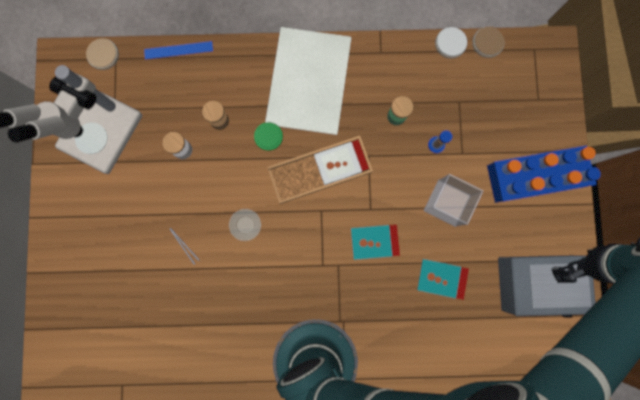

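View pics/wrist0.png

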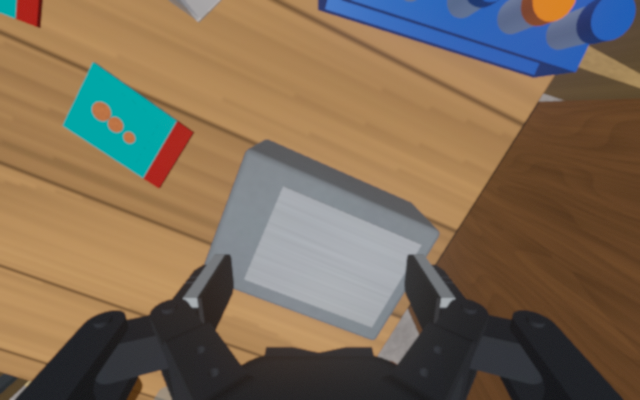

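```bash
cat > h.py <<'E'
import numpy as np,cv2
from plant import manip
def cam(n):
    c=manip.camera_info(n); return np.array(c["intrinsics"]),np.array(c["R"]),np.array(c["t"])
def ray(C,p):
    K,R,t=C; d=R.T@np.linalg.inv(K)@np.array([p[0],p[1],1.]); return -R.T@t,d/np.linalg.norm(d)
def plane(C,p,z):
    o,d=ray(C,p); return o+d*(z-o[2])/d[2]
def tri(Cs,ps):
    A=np.zeros((3,3));b=np.zeros(3);L=[]
    for C,p in zip(Cs,ps):
        o,d=ray(C,p);P=np.eye(3)-np.outer(d,d);A+=P;b+=P@o;L.append((o,P))
    X=np.linalg.solve(A,b); return X,[np.linalg.norm(P@(X-o)) for o,P in L]
def project(C,X):
    K,R,t=C; q=K@(R@np.asarray(X)+t); return q[:2]/q[2]
E
python3 - <<'E'
import cv2
a=cv2.imread('pics/top0.png')[125:210,260:380]; cv2.imwrite('pics/top0z.png',cv2.resize(a,None,fx=6,fy=6,interpolation=cv2.INTER_CUBIC))
a=cv2.imread('pics/side0.png')[155:260,270:335]; cv2.imwrite('pics/side0z.png',cv2.resize(a,None,fx=5.6,fy=5.6,interpolation=cv2.INTER_CUBIC))
E
```

```text
(no output)
```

View pics/top0z.png

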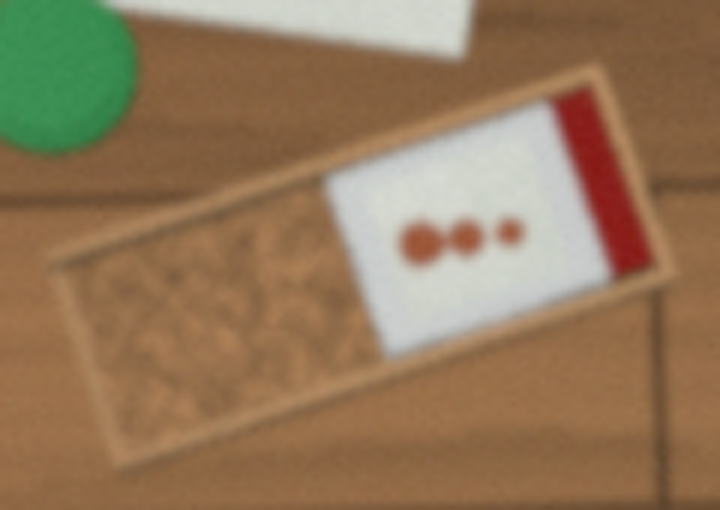

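View pics/side0z.png

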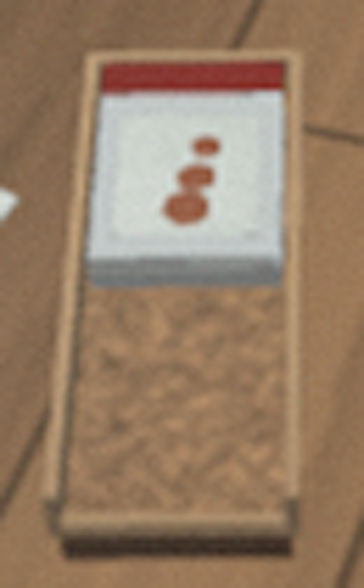

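Run:
```python
from h import *
T=cam("top");S=cam("side")
t=[(592,86),(655,264),(327,178),(387,356)]; s=[(101,64),(286,64),(88,258),(281,260)]
X=[]
for a,b in zip(t,s):
    pa=((a[0]+.5)/6-.5+260,(a[1]+.5)/6-.5+125); pb=((b[0]+.5)/5.6-.5+270,(b[1]+.5)/5.6-.5+155)
    x,e=tri([T,S],[pa,pb]); X.append(x); print(x.round(4),np.round(e,4))
X=np.array(X); print("len",np.linalg.norm(X[0]-X[2]),np.linalg.norm(X[1]-X[3]),"wid",np.linalg.norm(X[0]-X[1]),np.linalg.norm(X[2]-X[3]))
ax=(X[2:].mean(0)-X[:2].mean(0)); print("mid",X.mean(0).round(4),"yaw tray x",np.degrees(np.arctan2(ax[1],ax[0])))
ay=X[0]-X[1]+X[2]-X[3]; print(np.degrees(np.arctan2(ay[1],ay[0])))
```

```text
[ 0.6092 -0.1347  0.0466] [0.001 0.001]
[ 0.5235 -0.161   0.0466] [0.0005 0.0005]
[ 0.5679 -0.011   0.0476] [0.0002 0.0002]
[ 0.4844 -0.0365  0.0465] [0.0001 0.0001]
len 0.130338137928391 0.1304839298097708 wid 0.08964161246095267 0.08728354017769319
mid [ 0.5462 -0.0858  0.0468] yaw tray x 107.94510460153427
17.025013479903386
```

Request:
play_rows:
  deltas:
    - [0,0,-0.3,-0.4,0,0,0]
    - [0,0,-0.6,-0.8,0,0,0]
    - [0,0,-0.7,-0.9,0,0,0]
    - [0,0,-0.7,-0.9,0,0,0]
    - [0,0,-0.7,-0.9,0,0,0]
    - [0,0,-0.7,-0.9,0,0,0]
    - [0,0,-0.7,-0.9,0,0,0]
    - [0,0,-0.7,-0.9,0,0,0]
    - [0,0,-0.7,-0.9,0,0,0]
    - [0,0,-0.7,-0.9,0,0,0]
    - [0,0,-0.6,-0.8,0,0,0]
    - [0,0,-0.3,-0.4,0,0,0]

```text
time: 1.65
tool_pos: [0.5003, -0.1365, 0.2477]
ee_rot: [[-0.001, 0.416, -0.909], [0.006, -0.909, -0.416], [-1.0, -0.006, -0.002]]
ft_force: [0.3, -0.8, -0.4]
grip_width: 0.501
```

Request:
play_rows:
  deltas:
    - [0,0,0,0,-0.5,0,0]
    - [0,0,0,0,-1,0,0]
    - [0,0,0,0,-1,0,0]
    - [0,0,0,0,-1,0,0]
    - [0,0,0,0,-1,0,0]
    - [0,0,0,0,-1,0,0]
    - [0,0,0,0,-1,0,0]
    - [0,0,0,0,-1,0,0]
    - [0,0,0,0,-1,0,0]
    - [0,0,0,0,-1,0,0]
    - [0,0,0,0,-0.5,0,0]

```text
time: 3.02
tool_pos: [0.4945, -0.116, 0.2471]
ee_rot: [[-0.006, 0.948, 0.319], [0.007, 0.319, -0.948], [-1.0, -0.003, -0.009]]
ft_force: [0.7, 0.8, 0.4]
grip_width: 0.498
```

```bash
cat > rel.py <<'E'
from h import *
import json
def show(px,py,yawdeg,s=None):
    """print TCP offset to goal point in tray axes and tool axes, and yaw/tilt error"""
    s=s or manip.state(); p=np.array(s["tool_pos"]);R=np.array(s["ee_rot"])
    y=np.radians(yawdeg); tx=np.array([np.cos(y),np.sin(y),0]);ty=np.array([-np.sin(y),np.cos(y),0]);tz=np.array([0,0,1.])
    G=np.column_stack([-tz,-ty,-tx]);
    print("yz order check",np.linalg.det(G).round(2))
    rv=cv2.Rodrigues(R.T@G)[0].ravel()
    d=np.array([px,py,p[2]])-p
    print("t",round(s["time"],2),"pos",p.round(4),"F",np.round(s["ft_force"],2),"grip",round(s["grip_width"],2))
    print("to go mm tool axes",(R.T@d*1000).round(1)," shares",(R.T@d/0.04).round(3)," rot shares",(np.degrees(rv)/8).round(3))
    print("tray axes offset of TCP from goal mm",[round(float(-d@a)*1000,1) for a in (tx,ty)])
E
python3 - <<'E'
from rel import *
show(0.5462,-0.0858,107.7)
s=manip.state();print(np.round(s["q"],1))
print(np.round(s["ee_rot"],3))
cv2.imwrite("pics/w1.png",manip.snapshot("wrist")[:,:,::-1])
E
```

```text
yz order check 1.0
t 3.02 pos [ 0.4945 -0.116   0.2471] F [0.73 0.79 0.4 ] grip 0.5
to go mm tool axes [ -0.1  58.6 -12.2]  shares [-0.002  1.465 -0.305]  rot shares [ 0.11  -0.064  0.023]
tray axes offset of TCP from goal mm [-13.1, 58.4]
[ 34.7  16.3 -29.4 109.7   9.   56.7  19.9]
[[-0.006  0.948  0.319]
 [ 0.007  0.319 -0.948]
 [-1.    -0.003 -0.009]]
```

View pics/w1.png

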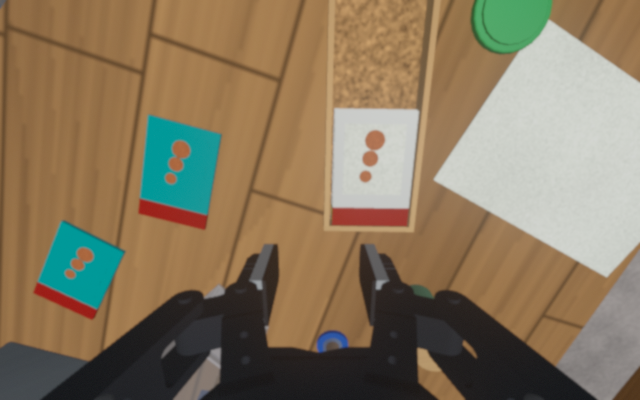

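Request:
play_rows:
  deltas:
    - [0,0.3,0.3,-0.1,0,0,0]
    - [0,0.5,0.5,-0.1,0,0,0]
    - [0,0.5,0.4,-0.1,0.1,-0.06,0.02]
    - [0,0.3,0.2,0,0,0,0]
    - [0,0,0,0,0,0,0]

```text
time: 3.7
tool_pos: [0.5449, -0.0805, 0.1787]
ee_rot: [[-0.002, 0.952, 0.306], [0.001, 0.306, -0.952], [-1.0, -0.001, -0.001]]
ft_force: [-0.1, -0.5, 0.8]
grip_width: 0.503
```

Run:
```python
from rel import *
show(0.5462,-0.0858,107.7)
np.save("c2.npy",np.array(cam("wrist"),dtype=object),allow_pickle=True)
cv2.imwrite("pics/w2.png",manip.snapshot("wrist")[:,:,::-1])
```

```text
yz order check 1.0
t 3.7 pos [ 0.5449 -0.0805  0.1787] F [-0.09 -0.45  0.82] grip 0.5
to go mm tool axes [-0.  -0.4  5.4]  shares [-0.    -0.009  0.135]  rot shares [ 0.013 -0.01   0.01 ]
tray axes offset of TCP from goal mm [5.4, -0.3]Traceback (most recent call last):
  File "<stdin>", line 3, in <module>
ValueError: could not broadcast input array from shape (3,3) into shape (3,)
```

Run:
```python
from rel import *
import pickle
pickle.dump(cam("wrist"),open("c2.pkl","wb"))
cv2.imwrite("pics/w2.png",manip.snapshot("wrist")[:,:,::-1])
```

```text
(no output)
```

View pics/w2.png

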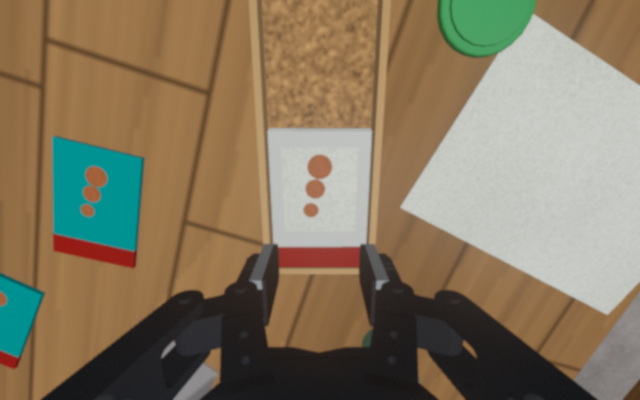

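Run:
```python
from rel import *
import pickle
C=pickle.load(open("c2.pkl","rb"))
im=cv2.imread("pics/w2.png"); hsv=cv2.cvtColor(im,cv2.COLOR_BGR2HSV)
roi=np.zeros(im.shape[:2],np.uint8); roi[110:280,255:385]=1
red=((hsv[...,0]<8)|(hsv[...,0]>172))&(hsv[...,1]>170)&(roi>0)
def sub(prof,lo,hi):  # position of strongest gradient
    g=np.abs(np.diff(prof[lo:hi].astype(float))); k=g.argmax(); w=g[max(k-2,0):k+3]; return lo+0.5+(np.arange(max(k-2,0),max(k-2,0)+len(w))*w).sum()/w.sum()
G=cv2.cvtColor(im,cv2.COLOR_BGR2GRAY)
for z in (0.047,):
  fr=np.array([plane(C,(c,sub(G[:,c],120,137)),z) for c in range(275,366,5)])
  rb=np.array([plane(C,(c,sub(G[:,c],238,256)),z) for c in range(285,356,5)])
  rs=np.array([plane(C,(c,sub(im[:,c,1]-im[:,c,2]*0.,258,276)),z) for c in range(285,356,5)])
  for L in (fr,rb):
    v=np.polyfit(L[:,0],L[:,1],1); print("dir",np.degrees(np.arctan(v[0])),L.mean(0).round(4))
  lf=np.array([plane(C,(sub(G[r,:],260,275),r),z) for r in range(140,240,5)])
  rt=np.array([plane(C,(sub(G[r,:],364,382),r),z) for r in range(140,240,5)])
  for L in (lf,rt):
    v=np.polyfit(L[:,1],L[:,0],1); print("side yaw",90-np.degrees(np.arctan(v[0])),L.mean(0).round(4))
  print([sub(G[r,:],260,275) for r in range(140,240,10)],[sub(G[r,:],364,382) for r in range(140,240,10)])
  print([sub(G[:,c],238,256) for c in range(285,356,10)],[sub(G[:,c],120,137) for c in range(275,366,10)])
  y=np.radians(107.6);tx=np.array([np.cos(y),np.sin(y),0])
  print("front-redline mm",(fr.mean(0)-rb.mean(0))@tx*1000)
```

```text
dir 17.541030941515086 [ 0.5265 -0.0223  0.047 ]
dir 18.104722405687443 [ 0.5604 -0.1274  0.047 ]
side yaw 107.8007580434658 [ 0.4997 -0.0862  0.047 ]
side yaw 107.78706919329065 [ 0.5844 -0.059   0.047 ]
[np.float64(267.355421686747), np.float64(267.64772727272725), np.float64(268.3333333333333), np.float64(268.55555555555554), np.float64(269.3641975308642), np.float64(269.5777777777778), np.float64(270.4024390243902), np.float64(270.6011235955056), np.float64(271.43975903614455), np.float64(271.67977528089887)] [np.float64(371.5377358490566), np.float64(370.62359550561797), np.float64(370.5), np.float64(369.6777777777778), np.float64(369.4484536082474), np.float64(368.67977528089887), np.float64(368.4578947368421), np.float64(367.70454545454544), np.float64(367.468085106383), np.float64(366.67977528089887)]
[np.float64(246.84615384615384), np.float64(246.99), np.float64(246.80693069306932), np.float64(246.81683168316832), np.float64(246.81), np.float64(246.78155339805826), np.float64(246.51923076923077), np.float64(246.5)] [np.float64(127.57692307692308), np.float64(127.8409090909091), np.float64(127.76190476190476), np.float64(128.3913043478261), np.float64(128.39361702127658), np.float64(128.5), np.float64(127.97727272727273), np.float64(127.78571428571429), np.float64(127.86363636363636), np.float64(128.3913043478261)]
front-redline mm 110.39215979572907
```

Request:
play_rows:
  deltas:
    - [0,0.3,0,0,0,0,0]
    - [0,0.5,0,0,0,0,0]
    - [0,0.6,0,0,0,0,0]
    - [0,0.5,0,0,0,0,0]
    - [0,0.3,0,0,0,0,0]
    - [0,0.1,0,0.05,0,0,0]
    - [0,0,0,0.05,0,0,0]

```text
time: 4.62
tool_pos: [0.5463, -0.0882, 0.0861]
ee_rot: [[0.004, 0.954, 0.3], [-0.002, 0.3, -0.954], [-1.0, 0.003, 0.003]]
ft_force: [0.6, -0.8, 1.0]
grip_width: 0.5
```

Run:
```python
from rel import *
show(0.5466,-0.0857,107.8)
cv2.imwrite("pics/w3.png",manip.snapshot("wrist")[:,:,::-1])
```

```text
yz order check 1.0
t 4.62 pos [ 0.5463 -0.0882  0.0861] F [ 0.57 -0.82  0.96] grip 0.5
to go mm tool axes [-0.   1.  -2.3]  shares [-0.     0.026 -0.058]  rot shares [-0.04   0.024 -0.022]
tray axes offset of TCP from goal mm [-2.3, 1.1]
```

View pics/w3.png

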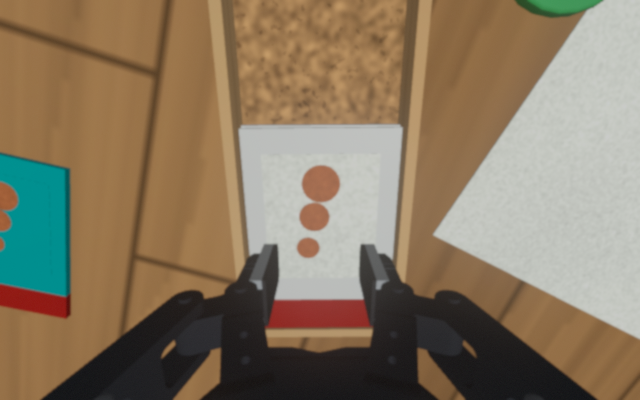

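Request:
play_rows:
  deltas:
    - [0,0.08,0,0,0,0,0]
    - [0,0.08,0,0,0,0,0]
    - [0,0.08,0,0,0,0,0]
    - [0,0.04,0,0,0,0,0]
    - [0,0.03,0,0,0,0,0]

```text
time: 5.3
tool_pos: [0.5476, -0.0887, 0.0746]
ee_rot: [[0.007, 0.954, 0.3], [-0.003, 0.3, -0.954], [-1.0, 0.006, 0.005]]
ft_force: [-1.0, -0.2, 0.7]
grip_width: 0.501
```

Request:
play_rows:
  deltas:
    - [0,0.03,0,0,0,0,0]
    - [0,0.03,0,0,0,0,0]

```text
time: 5.55
tool_pos: [0.5477, -0.0887, 0.072]
ee_rot: [[0.007, 0.954, 0.3], [-0.003, 0.3, -0.954], [-1.0, 0.006, 0.005]]
ft_force: [-0.1, 0.7, -0.6]
grip_width: 0.497
```

Request:
play_rows:
  deltas:
    - [0,0.03,0,0,-0.03,0.04,-0.03]
    - [0,0.03,0,0,0,0,0]
    - [0,0.03,0,0,0,0,0]

```text
time: 5.92
tool_pos: [0.5477, -0.0887, 0.0682]
ee_rot: [[0.001, 0.953, 0.304], [0.001, 0.304, -0.953], [-1.0, 0.002, -0.001]]
ft_force: [1.0, -0.4, -0.6]
grip_width: 0.501
```

Run:
```python
from rel import *
show(0.5466,-0.0857,107.8)
```

```text
yz order check 1.0
t 5.92 pos [ 0.5477 -0.0887  0.0682] F [ 1.03 -0.36 -0.61] grip 0.5
to go mm tool axes [ 0.  -0.2 -3.2]  shares [ 0.    -0.004 -0.08 ]  rot shares [-0.011 -0.006 -0.011]
tray axes offset of TCP from goal mm [-3.2, -0.2]
```

Request:
play_rows:
  deltas:
    - [0,0.03,0,0,0,0,0]
    - [0,0.03,0,0,0,0,0]

```text
time: 6.18
tool_pos: [0.5477, -0.0887, 0.0656]
ee_rot: [[0.001, 0.953, 0.304], [0.001, 0.304, -0.953], [-1.0, 0.002, -0.001]]
ft_force: [-0.4, -0.0, 0.3]
grip_width: 0.5
```

Request:
play_rows:
  deltas:
    - [0,0.03,0,0,0,0,0]

```text
time: 6.3
tool_pos: [0.5477, -0.0887, 0.0644]
ee_rot: [[0.001, 0.953, 0.304], [0.001, 0.304, -0.953], [-1.0, 0.002, -0.001]]
ft_force: [0.1, 0.5, 0.3]
grip_width: 0.503
```

Request:
play_rows:
  deltas:
    - [0,0.03,0,0,0,0,0]

```text
time: 6.42
tool_pos: [0.5477, -0.0887, 0.0631]
ee_rot: [[0.001, 0.953, 0.304], [0.001, 0.304, -0.953], [-1.0, 0.001, -0.001]]
ft_force: [0.8, 0.1, 0.0]
grip_width: 0.502
```

Request:
play_rows:
  deltas:
    - [0,0.03,0,0,0,0,0]

```text
time: 6.55
tool_pos: [0.5479, -0.0887, 0.0624]
ee_rot: [[0.001, 0.953, 0.304], [0.001, 0.304, -0.953], [-1.0, 0.001, -0.0]]
ft_force: [-2.2, -0.5, 11.4]
grip_width: 0.505
```

Request:
play_rows:
  deltas:
    - [0,0.03,0,0,0,0,0]

```text
time: 6.68
tool_pos: [0.5484, -0.0887, 0.0623]
ee_rot: [[0.002, 0.953, 0.304], [0.0, 0.304, -0.953], [-1.0, 0.002, 0.0]]
ft_force: [-2.2, 1.1, 11.5]
grip_width: 0.502
```

Request:
play_rows:
  deltas:
    - [0,0.02,0,0,0,0,0]

```text
time: 6.8
tool_pos: [0.5488, -0.0887, 0.0626]
ee_rot: [[0.003, 0.953, 0.304], [-0.0, 0.304, -0.953], [-1.0, 0.003, 0.001]]
ft_force: [-1.5, -0.0, 7.5]
grip_width: 0.5
```

Request:
play_rows:
  deltas:
    - [0,0.022,0,-0.06,0,0,0]

```text
time: 6.92
tool_pos: [0.549, -0.0872, 0.0627]
ee_rot: [[0.005, 0.953, 0.304], [-0.002, 0.304, -0.953], [-1.0, 0.004, 0.003]]
ft_force: [0.7, -1.2, 5.0]
grip_width: 0.5
```

Request:
play_rows:
  deltas:
    - [0,0.022,0,-0.1,0,0,0]

```text
time: 7.05
tool_pos: [0.5487, -0.0841, 0.0628]
ee_rot: [[0.007, 0.953, 0.304], [-0.003, 0.304, -0.953], [-1.0, 0.005, 0.005]]
ft_force: [-0.0, -1.0, 5.9]
grip_width: 0.495
```

Run:
```python
from rel import *
show(0.5466,-0.0857,107.8)
```

```text
yz order check 1.0
t 7.05 pos [ 0.5487 -0.0841  0.0628] F [-0.01 -0.96  5.85] grip 0.5
to go mm tool axes [-0.  -2.5  0.9]  shares [-0.    -0.062  0.023]  rot shares [-0.016  0.035 -0.038]
tray axes offset of TCP from goal mm [0.9, -2.5]
```

Request:
play_rows:
  deltas:
    - [0,0.024,0,-0.1,0,0.02,-0.02]
    - [0,0.024,0,-0.1,0,0.02,-0.02]

```text
time: 7.3
tool_pos: [0.5473, -0.0781, 0.0626]
ee_rot: [[0.002, 0.953, 0.303], [-0.003, 0.303, -0.953], [-1.0, 0.001, 0.003]]
ft_force: [-1.5, -2.5, 7.8]
grip_width: 0.499
```

Request:
play_rows:
  deltas:
    - [0,0.024,-0.02,-0.1,0,0.02,-0.02]
    - [0,0.024,-0.02,-0.1,0,0.02,-0.02]

```text
time: 7.55
tool_pos: [0.5456, -0.0724, 0.0627]
ee_rot: [[-0.001, 0.953, 0.302], [-0.001, 0.302, -0.953], [-1.0, -0.001, 0.001]]
ft_force: [-0.3, -1.2, 6.3]
grip_width: 0.505
```

Run:
```python
from rel import *
show(0.5466,-0.0857,107.8)
cv2.imwrite("pics/w4.png",manip.snapshot("wrist")[:,:,::-1])
```

```text
yz order check 1.0
t 7.55 pos [ 0.5456 -0.0724  0.0627] F [-0.25 -1.15  6.35] grip 0.5
to go mm tool axes [ 0. -3. 13.]  shares [ 0.    -0.076  0.325]  rot shares [-0.027  0.007  0.009]
tray axes offset of TCP from goal mm [13.0, -3.1]
```

View pics/w4.png

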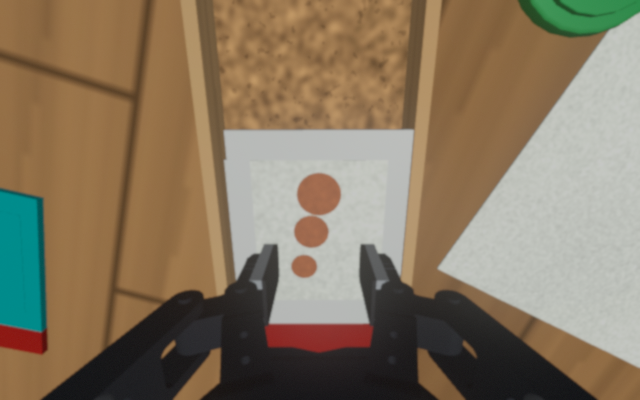

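Request:
play_rows:
  deltas:
    - [0,0.024,-0.03,-0.1,-0.01,0.01,0]
    - [0,0.024,-0.03,-0.1,-0.01,0.01,0]

```text
time: 7.85
tool_pos: [0.5431, -0.0662, 0.0628]
ee_rot: [[0.003, 0.953, 0.304], [-0.0, 0.304, -0.953], [-1.0, 0.003, 0.001]]
ft_force: [0.9, -1.2, 6.0]
grip_width: 0.5
```

Request:
play_rows:
  deltas:
    - [0,0.024,-0.03,-0.1,0,0.01,-0.01]

```text
time: 7.98
tool_pos: [0.5419, -0.0632, 0.0628]
ee_rot: [[0.004, 0.953, 0.304], [-0.0, 0.304, -0.953], [-1.0, 0.004, 0.001]]
ft_force: [0.1, -2.2, 5.7]
grip_width: 0.498
```

Run:
```python
from rel import *
show(0.5466,-0.0857,107.8)
```

```text
yz order check 1.0
t 7.97 pos [ 0.5419 -0.0632  0.0628] F [ 0.1  -2.24  5.69] grip 0.5
to go mm tool axes [ 0.  -2.4 22.9]  shares [ 0.001 -0.059  0.572]  rot shares [-0.012  0.011 -0.026]
tray axes offset of TCP from goal mm [22.9, -2.4]
```

Request:
play_rows:
  deltas:
    - [0,0.024,-0.03,-0.11,0,0.01,-0.02]
    - [0,-0.05,0,0,0,0,0]
    - [0,-0.3,0,0,0,0,0]
    - [0,-0.5,0,0.3,0,0,0]
    - [0,-0.5,0,0.6,0,0,0]
    - [0,-0.2,0,0.3,0,0,0]
    - [0,0,0,0,0,0,0]

```text
time: 8.85
tool_pos: [0.5551, -0.106, 0.1283]
ee_rot: [[0.003, 0.952, 0.305], [-0.0, 0.305, -0.952], [-1.0, 0.003, 0.001]]
ft_force: [-0.8, 1.1, -0.1]
grip_width: 0.503
```

Run:
```python
from rel import *
import pickle
show(0.5466,-0.0857,107.8)
pickle.dump(cam("wrist"),open("c5.pkl","wb"))
for n in ("wrist","top"): cv2.imwrite(f"pics/{n}5.png",manip.snapshot(n)[:,:,::-1])
```

```text
yz order check 1.0
t 8.85 pos [ 0.5551 -0.106   0.1283] F [-0.77  1.12 -0.11] grip 0.5
to go mm tool axes [ -0.   -1.8 -21.9]  shares [-0.001 -0.046 -0.549]  rot shares [-0.005  0.007 -0.021]
tray axes offset of TCP from goal mm [-21.9, -1.8]
```

View pics/wrist5.png

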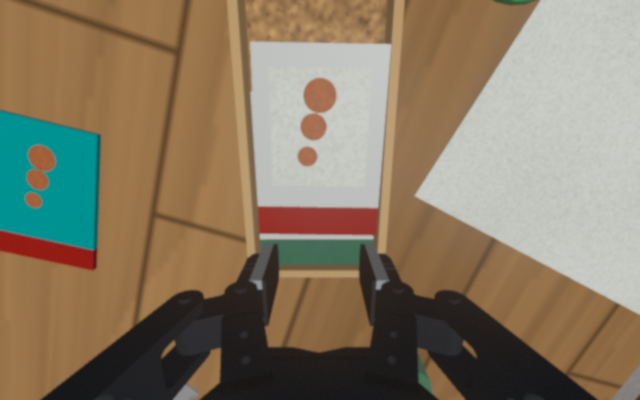

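```bash
cat > meas.py <<'E'
from rel import *
import pickle
def sub(prof,lo,hi):
    g=np.abs(np.diff(prof[lo:hi].astype(float))); k=g.argmax(); a=max(k-2,0); w=g[a:k+3]; return lo+0.5+(np.arange(a,a+len(w))*w).sum()/w.sum()
yaw=np.radians(107.8); tx=np.array([np.cos(yaw),np.sin(yaw),0]); ty=np.array([-tx[1],tx[0],0]); O=np.array([.5466,-.0857,0])
def edge(C,ch,cols,lo,hi,z):
    L=np.array([plane(C,(c,sub(ch[:,c],lo,hi)),z) for c in cols])-O
    a=L@tx*1000;b=L@ty*1000; v=np.polyfit(b,a,1); return "x %.1f slope deg %.2f std %.1f"%(np.polyval(v,0),np.degrees(np.arctan(v[0])),(a-np.polyval(v,b)).std())
def vedge(C,ch,rows,lo,hi,z):
    L=np.array([plane(C,(sub(ch[r,:],lo,hi),r),z) for r in rows])-O
    a=L@tx*1000;b=L@ty*1000; v=np.polyfit(a,b,1); return "y %.1f slope deg %.2f std %.1f"%(b.mean(),np.degrees(np.arctan(v[0])),(b-np.polyval(v,a)).std())
E
python3 - <<'E'
from meas import *
C=pickle.load(open("c5.pkl","rb")); im=cv2.imread("pics/wrist5.png"); G=im[...,1]; R_=im[...,2]
cols=range(285,352,5)
print("col320",[ (r,im[r,320].tolist()) for r in range(200,276,3)])
z=.049
print("front",edge(C,G,range(260,385,5),36,48,z))
print("redfront",edge(C,G,cols,200,215,z)); print("redback",edge(C,G,cols,226,238,z))
print("green front z-5",edge(C,R_,cols,235,246,z-.005)); print("green back z-5",edge(C,R_,cols,258,275,z-.005))
print(vedge(C,G,range(60,200,8),245,262,z),vedge(C,G,range(60,200,8),375,394,z))
E
```

```text
col320 [(200, [188, 190, 188]), (203, [188, 190, 188]), (206, [173, 175, 181]), (209, [59, 64, 152]), (212, [53, 59, 150]), (215, [52, 58, 150]), (218, [50, 57, 148]), (221, [49, 56, 149]), (224, [49, 55, 148]), (227, [46, 53, 148]), (230, [46, 53, 148]), (233, [69, 74, 150]), (236, [182, 184, 184]), (239, [139, 146, 136]), (242, [86, 109, 69]), (245, [88, 110, 71]), (248, [86, 109, 68]), (251, [85, 109, 69]), (254, [84, 107, 68]), (257, [85, 107, 69]), (260, [84, 106, 67]), (263, [79, 104, 72]), (266, [62, 87, 107]), (269, [71, 100, 124]), (272, [108, 149, 180]), (275, [108, 150, 180])]
front x 94.1 slope deg 1.03 std 0.1
redfront x -13.8 slope deg 1.03 std 0.1
redback x -34.9 slope deg 0.82 std 0.1
green front z-5 x -41.7 slope deg 0.17 std 0.0
green back z-5 x -68.5 slope deg 0.17 std 0.0
y 43.0 slope deg -0.94 std 0.4 y -45.4 slope deg -0.74 std 0.1
```

Request:
play_rows:
  deltas:
    - [0,0,0,0.3,0,0,0]
    - [0,0.1,-0.04,0.3,0,0,0]
    - [0,0.4,0,0.06,0,0,0]
    - [0,0.4,0,0,0,0,-0.02]
    - [0,0.2,0,0,0,0,0]
    - [0,0,0,0,0,0,0]

```text
time: 9.7
tool_pos: [0.5589, -0.1297, 0.0769]
ee_rot: [[-0.008, 0.951, 0.309], [0.002, 0.309, -0.951], [-1.0, -0.007, -0.004]]
ft_force: [-0.2, -0.5, 0.5]
grip_width: 0.499
```

Run:
```python
from rel import *
show(0.5466,-0.0857,107.8)
cv2.imwrite("pics/w6.png",manip.snapshot("wrist")[:,:,::-1])
cv2.imwrite("pics/s6.png",cv2.resize(manip.snapshot("side")[130:270,230:380,::-1],None,fx=4,fy=4,interpolation=cv2.INTER_CUBIC))
```

```text
yz order check 1.0
t 9.7 pos [ 0.5589 -0.1297  0.0769] F [-0.22 -0.5   0.47] grip 0.5
to go mm tool axes [  0.2   1.9 -45.6]  shares [ 0.005  0.047 -1.141]  rot shares [ 0.028 -0.031  0.048]
tray axes offset of TCP from goal mm [-45.7, 1.7]
```

View pics/w6.png

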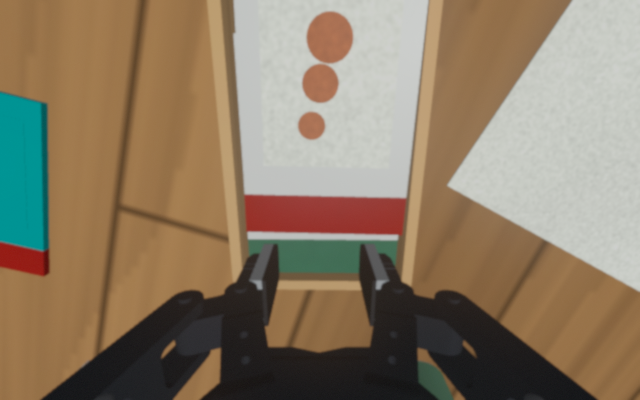

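View pics/s6.png

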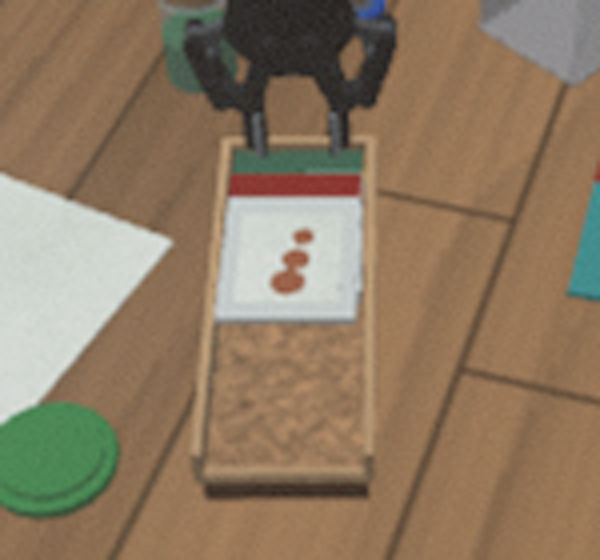

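Run:
```python
from meas import *
T=cam("top")
for p in [(402,104),(446,137)]:
    X=plane(T,p,.1)-O; print("jar/tube tray-frame mm",(X@tx*1000).round(),(X@ty*1000).round())
```

```text
jar/tube tray-frame mm -200.0 -85.0
jar/tube tray-frame mm -279.0 39.0
```

Request:
play_rows:
  deltas:
    - [0,0.1,0.03,0.12,0.03,-0.03,0.05]
    - [0,0.1,0,0,0,0,0]
    - [0,0.03,0,0,0,0,0]
    - [0,0,0,0,0,0,0]

```text
time: 10.3
tool_pos: [0.5633, -0.1344, 0.0694]
ee_rot: [[0.005, 0.952, 0.305], [-0.001, 0.305, -0.952], [-1.0, 0.004, 0.002]]
ft_force: [-0.1, 0.3, -0.1]
grip_width: 0.499
```

Run:
```python
from rel import *
show(0.5466,-0.0857,107.8)
```

```text
yz order check 1.0
t 10.3 pos [ 0.5633 -0.1344  0.0694] F [-0.1   0.28 -0.06] grip 0.5
to go mm tool axes [ -0.1  -1.  -51.5]  shares [-0.003 -0.025 -1.287]  rot shares [-0.004  0.018 -0.031]
tray axes offset of TCP from goal mm [-51.5, -1.0]
```

Request:
play_rows:
  deltas:
    - [0,0.04,-0.02,-0.02,0,0.02,-0.03]
    - [0,0.04,0,0,0,0,0]

```text
time: 10.55
tool_pos: [0.5624, -0.1338, 0.0663]
ee_rot: [[0.0, 0.952, 0.305], [0.0, 0.305, -0.952], [-1.0, 0.0, -0.0]]
ft_force: [-0.2, -0.0, 0.2]
grip_width: 0.5
```

Request:
play_rows:
  deltas:
    - [0,0.03,0,0,0,0,0]
    - [0,0.03,0,0,0,0,0]

```text
time: 10.8
tool_pos: [0.5624, -0.1338, 0.0637]
ee_rot: [[0.0, 0.952, 0.305], [0.0, 0.305, -0.952], [-1.0, 0.0, -0.0]]
ft_force: [-0.0, -0.5, -0.9]
grip_width: 0.496
```

Request:
play_rows:
  deltas:
    - [0,0.03,0,0,0,0,0]

```text
time: 10.92
tool_pos: [0.5624, -0.1338, 0.0624]
ee_rot: [[0.0, 0.952, 0.305], [0.0, 0.305, -0.952], [-1.0, 0.0, -0.0]]
ft_force: [0.1, 0.2, 0.7]
grip_width: 0.5
```

Request:
play_rows:
  deltas:
    - [0,0.03,0,0,0,0,0]

```text
time: 11.05
tool_pos: [0.5624, -0.1338, 0.0611]
ee_rot: [[0.0, 0.952, 0.305], [0.0, 0.305, -0.952], [-1.0, 0.0, -0.0]]
ft_force: [0.1, 0.7, -0.6]
grip_width: 0.5
```

Request:
play_rows:
  deltas:
    - [0,0.03,0,0,0,0,0]

```text
time: 11.18
tool_pos: [0.5623, -0.1338, 0.0598]
ee_rot: [[0.0, 0.952, 0.305], [0.0, 0.305, -0.952], [-1.0, 0.0, -0.0]]
ft_force: [-0.9, -0.8, -0.2]
grip_width: 0.504
```

Past the red panel's and wall's height with no contact, so the tips are in the gap over the green strip.

Request:
play_rows:
  deltas:
    - [0,0.03,0,0,0,0,0]

```text
time: 11.3
tool_pos: [0.5624, -0.1338, 0.0585]
ee_rot: [[0.0, 0.952, 0.305], [0.0, 0.305, -0.952], [-1.0, 0.0, -0.0]]
ft_force: [0.8, 0.5, 0.9]
grip_width: 0.496
```

Request:
play_rows:
  deltas:
    - [0,0.025,0,0,0,0,0]

```text
time: 11.42
tool_pos: [0.5624, -0.1338, 0.0577]
ee_rot: [[0.0, 0.952, 0.305], [0.0, 0.305, -0.952], [-1.0, 0.0, -0.0]]
ft_force: [-1.5, -0.3, 6.4]
grip_width: 0.499
```

Request:
play_rows:
  deltas:
    - [0,0.022,0,0,0,0,0]

```text
time: 11.55
tool_pos: [0.5628, -0.1338, 0.0575]
ee_rot: [[0.001, 0.952, 0.305], [-0.0, 0.305, -0.952], [-1.0, 0.001, 0.0]]
ft_force: [-1.3, 0.7, 8.3]
grip_width: 0.498
```

Request:
play_rows:
  deltas:
    - [0,0.023,-0.02,-0.06,0,0.01,-0.01]
    - [0,0.024,-0.02,-0.1,0,0.01,-0.015]

```text
time: 11.8
tool_pos: [0.5616, -0.1298, 0.0577]
ee_rot: [[0.002, 0.952, 0.305], [-0.001, 0.305, -0.952], [-1.0, 0.001, 0.002]]
ft_force: [0.5, -0.8, 5.1]
grip_width: 0.503
```

Request:
play_rows:
  deltas:
    - [0,0.024,-0.02,-0.1,0,0.01,-0.015]
    - [0,0.024,-0.02,-0.1,0,0.01,-0.015]

```text
time: 12.05
tool_pos: [0.5598, -0.1239, 0.0577]
ee_rot: [[0.001, 0.953, 0.304], [-0.002, 0.304, -0.953], [-1.0, 0.001, 0.002]]
ft_force: [0.4, -1.6, 5.3]
grip_width: 0.496
```

Request:
play_rows:
  deltas:
    - [0,0.024,-0.02,-0.1,0,0.01,-0.015]
    - [0,0.024,-0.02,-0.1,0,0.01,-0.015]

```text
time: 12.3
tool_pos: [0.558, -0.1179, 0.0577]
ee_rot: [[0.001, 0.953, 0.304], [-0.003, 0.304, -0.953], [-1.0, 0.001, 0.003]]
ft_force: [-0.2, -1.6, 5.9]
grip_width: 0.499
```

Run:
```python
from rel import *
show(0.5466,-0.0857,107.8)
cv2.imwrite("pics/w7.png",manip.snapshot("wrist")[:,:,::-1])
```

```text
yz order check 1.0
t 12.3 pos [ 0.558  -0.1179  0.0577] F [-0.15 -1.56  5.88] grip 0.5
to go mm tool axes [ -0.1  -1.1 -34.2]  shares [-0.003 -0.028 -0.854]  rot shares [-0.016  0.023 -0.004]
tray axes offset of TCP from goal mm [-34.2, -1.0]
```

View pics/w7.png

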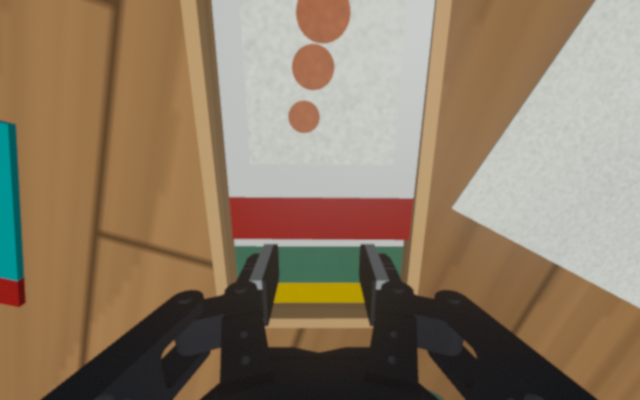

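Yellow is emerging at rows 283–302, green and red keep their spacing (red ends at row 238, green begins at 246). Moved 16.6 mm, about 12.5 to go.

Request:
play_rows:
  deltas:
    - [0,0.024,-0.02,-0.1,-0.01,0.015,-0.01]
    - [0,0.024,-0.02,-0.1,0,0.015,-0.01]

```text
time: 12.6
tool_pos: [0.5562, -0.1114, 0.0577]
ee_rot: [[0.002, 0.952, 0.305], [-0.002, 0.305, -0.952], [-1.0, 0.002, 0.002]]
ft_force: [0.9, -1.6, 5.7]
grip_width: 0.501
```

Request:
play_rows:
  deltas:
    - [0,0.024,-0.02,-0.1,0,0.015,-0.01]

```text
time: 12.72
tool_pos: [0.5552, -0.1084, 0.0577]
ee_rot: [[0.002, 0.952, 0.305], [-0.001, 0.305, -0.952], [-1.0, 0.002, 0.002]]
ft_force: [-0.6, -1.6, 6.5]
grip_width: 0.501
```

Run:
```python
from rel import *
show(0.5466,-0.0857,107.8)
```

```text
yz order check 1.0
t 12.72 pos [ 0.5552 -0.1084  0.0577] F [-0.58 -1.6   6.48] grip 0.5
to go mm tool axes [ -0.   -1.3 -24.2]  shares [-0.001 -0.032 -0.606]  rot shares [-0.008  0.013 -0.014]
tray axes offset of TCP from goal mm [-24.2, -1.3]
```

Request:
play_rows:
  deltas:
    - [0,0.024,-0.02,-0.09,0,0.01,-0.01]
    - [0,-0.05,0,0,0,0,0]
    - [0,-0.3,0,0,0,0,0]
    - [0,-0.5,0,0.2,0,0,0]
    - [0,-0.5,0,0.3,0,0,0]
    - [0,-0.2,0,0.2,0,0,0]
    - [0,0,0,0,0,0,0]

```text
time: 13.6
tool_pos: [0.5623, -0.1324, 0.1227]
ee_rot: [[0.002, 0.952, 0.305], [-0.0, 0.305, -0.952], [-1.0, 0.002, 0.001]]
ft_force: [-0.4, 0.5, -0.3]
grip_width: 0.502
```

Run:
```python
from rel import *
import pickle
show(0.5466,-0.0857,107.8)
pickle.dump(cam("wrist"),open("c8.pkl","wb"))
cv2.imwrite("pics/wrist8.png",manip.snapshot("wrist")[:,:,::-1])
```

```text
yz order check 1.0
t 13.6 pos [ 0.5623 -0.1324  0.1227] F [-0.43  0.48 -0.27] grip 0.5
to go mm tool axes [ -0.   -0.8 -49.2]  shares [-1.000e-03 -1.900e-02 -1.231e+00]  rot shares [-0.004  0.007 -0.011]
tray axes offset of TCP from goal mm [-49.2, -0.7]
```

View pics/wrist8.png

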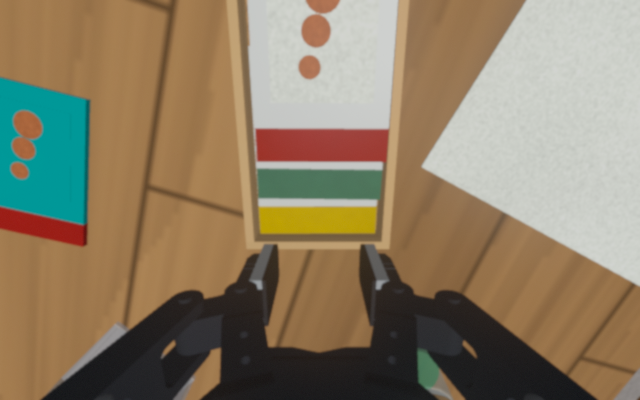

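Run:
```python
from meas import *
C=pickle.load(open("c8.pkl","rb")); im=cv2.imread("pics/wrist8.png"); B,G,R_=[im[...,i] for i in range(3)]
cols=range(268,372,5)
print("redfront",edge(C,G,cols,122,135,.049)); print("redback",edge(C,G,cols,155,165,.049))
print("green f",edge(C,R_,cols,165,175,.044)); print("green b",edge(C,R_,cols,193,203,.044))
print("yel f",edge(C,B,cols,203,213,.039)); print("yel b",edge(C,R_,cols,230,238,.039))
print("wall",edge(C,G,cols,238,246,.050))
```

```text
redfront x 15.0 slope deg 0.35 std 0.1
redback x -6.3 slope deg 0.19 std 0.0
green f x -12.9 slope deg 0.77 std 0.1
green b x -34.2 slope deg 0.77 std 0.0
yel f x -42.2 slope deg -0.02 std 0.0
yel b x -63.8 slope deg -0.05 std 0.0
wall x -65.5 slope deg 0.56 std 0.6
```

Request:
play_rows:
  deltas:
    - [0,0.3,0,0.02,0,0,0]
    - [0,0.5,0,0,0,0,0]
    - [0,0.4,0,0,0,0,0]
    - [0,0.1,0,0,0,0,0]
    - [0,0,0,0,0,0,0]

```text
time: 14.28
tool_pos: [0.5595, -0.1304, 0.0628]
ee_rot: [[-0.006, 0.951, 0.308], [0.003, 0.308, -0.951], [-1.0, -0.005, -0.004]]
ft_force: [0.2, 1.0, 0.9]
grip_width: 0.499
```

Run:
```python
from rel import *
show(0.5466,-0.0857,107.8)
```

```text
yz order check 1.0
t 14.28 pos [ 0.5595 -0.1304  0.0628] F [0.16 1.01 0.91] grip 0.5
to go mm tool axes [  0.2   1.5 -46.5]  shares [ 0.005  0.037 -1.164]  rot shares [ 0.017 -0.03   0.035]
tray axes offset of TCP from goal mm [-46.5, 1.4]
```

Request:
play_rows:
  deltas:
    - [0,0,0.02,0.08,0.02,-0.03,0.035]
    - [0,0,0,0,0,0,0]

```text
time: 14.52
tool_pos: [0.562, -0.1335, 0.0634]
ee_rot: [[0.002, 0.952, 0.305], [-0.0, 0.305, -0.952], [-1.0, 0.001, 0.001]]
ft_force: [0.2, 0.4, -0.2]
grip_width: 0.498
```

Run:
```python
from rel import *
show(0.5466,-0.0857,107.8)
```

```text
yz order check 1.0
t 14.53 pos [ 0.562  -0.1335  0.0634] F [ 0.17  0.39 -0.16] grip 0.5
to go mm tool axes [ -0.   -0.1 -50.2]  shares [-1.000e-03 -2.000e-03 -1.256e+00]  rot shares [-0.004  0.007 -0.01 ]
tray axes offset of TCP from goal mm [-50.3, -0.1]
```

Request:
play_rows:
  deltas:
    - [0,0.035,0,0,0,0,0]
    - [0,0.03,0,0,0,0,0]

```text
time: 14.78
tool_pos: [0.5626, -0.1338, 0.0616]
ee_rot: [[0.003, 0.952, 0.305], [-0.001, 0.305, -0.952], [-1.0, 0.003, 0.002]]
ft_force: [-0.2, 0.2, -0.1]
grip_width: 0.501
```

Request:
play_rows:
  deltas:
    - [0,0.03,0,0,0,0,0]

```text
time: 14.9
tool_pos: [0.5627, -0.1338, 0.0605]
ee_rot: [[0.004, 0.952, 0.305], [-0.001, 0.305, -0.952], [-1.0, 0.003, 0.002]]
ft_force: [-0.6, 0.6, -0.4]
grip_width: 0.496
```

Request:
play_rows:
  deltas:
    - [0,0.03,0,0,0,0,0]

```text
time: 15.02
tool_pos: [0.5627, -0.1338, 0.0592]
ee_rot: [[0.004, 0.952, 0.305], [-0.001, 0.305, -0.952], [-1.0, 0.003, 0.002]]
ft_force: [-0.5, -0.3, -0.0]
grip_width: 0.502
```

Request:
play_rows:
  deltas:
    - [0,0.03,0,0,0,0,0]

```text
time: 15.15
tool_pos: [0.5626, -0.1338, 0.0579]
ee_rot: [[0.004, 0.952, 0.305], [-0.001, 0.305, -0.952], [-1.0, 0.003, 0.002]]
ft_force: [-0.6, 0.3, -0.1]
grip_width: 0.5
```

Request:
play_rows:
  deltas:
    - [0,0.03,0,0,0,0,0]

```text
time: 15.28
tool_pos: [0.5626, -0.1338, 0.0566]
ee_rot: [[0.004, 0.952, 0.305], [-0.001, 0.305, -0.952], [-1.0, 0.003, 0.002]]
ft_force: [-0.1, 0.1, -0.1]
grip_width: 0.499
```

Request:
play_rows:
  deltas:
    - [0,0.03,0,0,0,0,0]

```text
time: 15.4
tool_pos: [0.5626, -0.1338, 0.0553]
ee_rot: [[0.004, 0.952, 0.305], [-0.001, 0.305, -0.952], [-1.0, 0.003, 0.002]]
ft_force: [-0.2, -0.6, -0.5]
grip_width: 0.503
```

Request:
play_rows:
  deltas:
    - [0,0.03,0,0,0,0.02,-0.02]

```text
time: 15.52
tool_pos: [0.5626, -0.1337, 0.054]
ee_rot: [[-0.0, 0.952, 0.305], [0.001, 0.305, -0.952], [-1.0, 0.0, -0.001]]
ft_force: [0.5, 0.2, 0.1]
grip_width: 0.502
```

Request:
play_rows:
  deltas:
    - [0,0.03,0,0,0,0,0]

```text
time: 15.65
tool_pos: [0.5627, -0.1338, 0.0528]
ee_rot: [[-0.0, 0.952, 0.305], [0.001, 0.305, -0.952], [-1.0, 0.0, -0.001]]
ft_force: [-0.1, 0.3, 5.2]
grip_width: 0.501
```

Request:
play_rows:
  deltas:
    - [0,0.022,0,0,0,0,0]

```text
time: 15.78
tool_pos: [0.563, -0.1338, 0.0525]
ee_rot: [[0.0, 0.952, 0.305], [0.001, 0.305, -0.952], [-1.0, 0.0, -0.0]]
ft_force: [-0.7, 0.0, 8.7]
grip_width: 0.5
```

Run:
```python
from rel import *
show(0.5466,-0.0857,107.8)
```

```text
yz order check 1.0
t 15.78 pos [ 0.563  -0.1338  0.0525] F [-0.71  0.    8.75] grip 0.5
to go mm tool axes [  0.   -0.9 -50.8]  shares [ 1.00e-03 -2.30e-02 -1.27e+00]  rot shares [-0.005 -0.003 -0.002]
tray axes offset of TCP from goal mm [-50.8, -0.9]
```

Contact on the yellow panel at the expected height. Dragging about 26 mm, to an offset of −24.8.

Request:
play_rows:
  deltas:
    - [0,0.023,-0.02,-0.06,0,0.01,-0.01]
    - [0,0.024,-0.02,-0.1,0,0.01,-0.015]

```text
time: 16.02
tool_pos: [0.5619, -0.13, 0.0527]
ee_rot: [[0.001, 0.953, 0.304], [-0.001, 0.304, -0.953], [-1.0, 0.001, 0.001]]
ft_force: [-0.2, -2.4, 5.5]
grip_width: 0.498
```

Request:
play_rows:
  deltas:
    - [0,0.024,-0.02,-0.1,0,0.01,-0.015]
    - [0,0.024,-0.02,-0.1,0,0.01,-0.015]

```text
time: 16.27
tool_pos: [0.5601, -0.1243, 0.0527]
ee_rot: [[0.001, 0.953, 0.304], [-0.002, 0.304, -0.953], [-1.0, 0.0, 0.002]]
ft_force: [-0.0, -1.4, 5.1]
grip_width: 0.499
```

Request:
play_rows:
  deltas:
    - [0,0.024,-0.02,-0.1,0,0.01,-0.01]
    - [0,0.024,-0.02,-0.1,0,0.01,-0.01]

```text
time: 16.52
tool_pos: [0.5582, -0.1185, 0.0527]
ee_rot: [[0.002, 0.953, 0.303], [-0.002, 0.303, -0.953], [-1.0, 0.001, 0.003]]
ft_force: [-0.1, -1.1, 6.1]
grip_width: 0.501
```

Run:
```python
from rel import *
show(0.5466,-0.0857,107.8)
import pickle
pickle.dump(cam("wrist"),open("c9.pkl","wb"))
cv2.imwrite("pics/w9.png",manip.snapshot("wrist")[:,:,::-1])
```

```text
yz order check 1.0
t 16.52 pos [ 0.5582 -0.1185  0.0527] F [-0.09 -1.09  6.06] grip 0.5
to go mm tool axes [ -0.1  -1.2 -34.7]  shares [-0.003 -0.029 -0.869]  rot shares [-0.02   0.021 -0.009]
tray axes offset of TCP from goal mm [-34.7, -1.1]
```

View pics/w9.png

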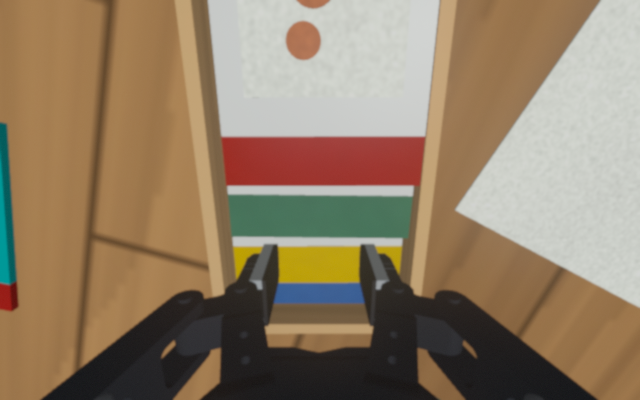

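Request:
play_rows:
  deltas:
    - [0,0.024,-0.02,-0.1,-0.01,0.015,-0.01]
    - [0,0.024,-0.02,-0.1,-0.01,0.01,-0.01]

```text
time: 16.82
tool_pos: [0.5562, -0.1122, 0.0526]
ee_rot: [[0.003, 0.952, 0.306], [-0.002, 0.306, -0.952], [-1.0, 0.002, 0.003]]
ft_force: [-0.3, -1.4, 6.7]
grip_width: 0.501
```

Request:
play_rows:
  deltas:
    - [0,0.024,-0.02,-0.1,0,0.01,-0.01]

```text
time: 16.95
tool_pos: [0.5553, -0.1093, 0.0527]
ee_rot: [[0.003, 0.952, 0.305], [-0.002, 0.305, -0.952], [-1.0, 0.002, 0.003]]
ft_force: [0.3, -1.4, 7.1]
grip_width: 0.502
```

Run:
```python
from rel import *
show(0.5466,-0.0857,107.8)
```

```text
yz order check 1.0
t 16.95 pos [ 0.5553 -0.1093  0.0527] F [ 0.3  -1.45  7.09] grip 0.5
to go mm tool axes [ -0.1  -1.1 -25.1]  shares [-0.002 -0.026 -0.627]  rot shares [-0.003  0.023 -0.016]
tray axes offset of TCP from goal mm [-25.1, -1.0]
```

Request:
play_rows:
  deltas:
    - [0,-0.05,0,0,0,0,0]
    - [0,-0.2,0,0,0,0,0]
    - [0,-0.5,0,0,0,0,0]
    - [0,-0.6,0,0,0,0,0]
    - [0,-0.4,0,0.2,0,0,0]
    - [0,-0.1,0,0.1,0,0,0]
    - [0,0,0,0,0,0,0]

```text
time: 17.82
tool_pos: [0.5589, -0.1216, 0.1321]
ee_rot: [[0.004, 0.952, 0.305], [-0.003, 0.305, -0.952], [-1.0, 0.003, 0.004]]
ft_force: [-0.4, -0.1, -0.1]
grip_width: 0.501
```

Run:
```python
from rel import *
import pickle
show(0.5466,-0.0857,107.8)
pickle.dump(cam("wrist"),open("c10.pkl","wb"))
cv2.imwrite("pics/wrist10.png",manip.snapshot("wrist")[:,:,::-1])
cv2.imwrite("pics/s10.png",cv2.resize(manip.snapshot("side")[130:270,230:380,::-1],None,fx=4,fy=4,interpolation=cv2.INTER_CUBIC))
```

```text
yz order check 1.0
t 17.82 pos [ 0.5589 -0.1216  0.1321] F [-0.36 -0.13 -0.1 ] grip 0.5
to go mm tool axes [ -0.1  -0.8 -37.9]  shares [-0.004 -0.02  -0.948]  rot shares [-0.005  0.026 -0.021]
tray axes offset of TCP from goal mm [-37.9, -0.8]
```

View pics/wrist10.png

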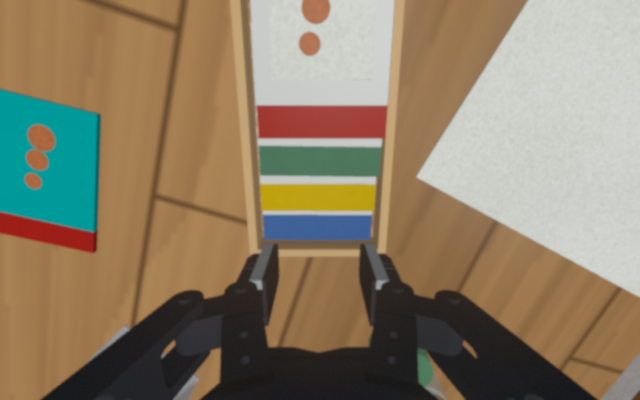

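View pics/s10.png

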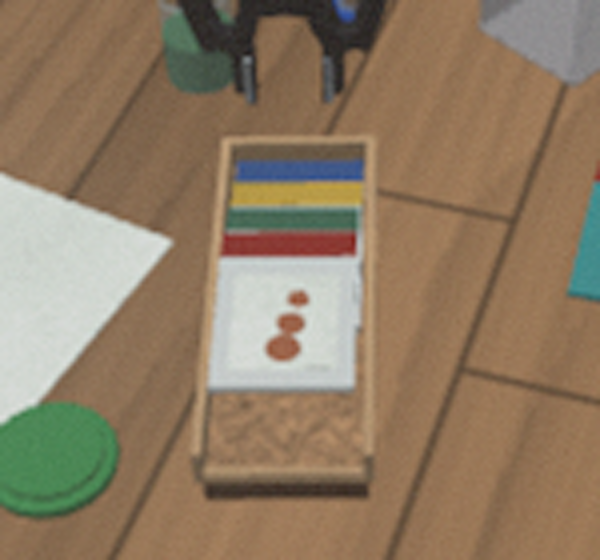

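Run:
```python
from meas import *
C=pickle.load(open("c10.pkl","rb")); im=cv2.imread("pics/wrist10.png"); B,G,R_=[im[...,i] for i in range(3)]
for r in range(98,260,2): pass
cols=range(272,366,5)
print("red f",edge(C,G,cols,98,112,.049)); print("red b",edge(C,G,cols,131,142,.049))
print("green f",edge(C,R_,cols,142,152,.044)); print("green b",edge(C,R_,cols,169,180,.044))
print("yel f",edge(C,B,cols,178,190,.039)); print("yel b",edge(C,B,cols,205,213,.039))
print("blue f",edge(C,R_,cols,211,221,.034)); print("blue b",edge(C,B,cols,234,246,.034))
print("wall inner top",edge(C,R_,cols,244,254,.050))
print("c320",[(r,im[r,320].tolist()) for r in range(204,256,2)])
```

```text
red f x 40.7 slope deg 0.16 std 0.0
red b x 19.4 slope deg 0.12 std 0.0
green f x 12.9 slope deg 0.76 std 0.1
green b x -8.4 slope deg 0.84 std 0.0
yel f x -16.4 slope deg 0.10 std 0.0
yel b x -37.1 slope deg 0.37 std 0.0
blue f x -42.9 slope deg 0.51 std 0.1
blue b x -64.8 slope deg 0.31 std 0.1
wall inner top x -64.9 slope deg -0.52 std 0.7
c320 [(204, [17, 162, 190]), (206, [20, 163, 191]), (208, [18, 162, 190]), (210, [99, 171, 192]), (212, [182, 193, 194]), (214, [183, 174, 168]), (216, [154, 109, 84]), (218, [150, 99, 65]), (220, [150, 98, 64]), (222, [149, 97, 63]), (224, [149, 96, 64]), (226, [149, 97, 64]), (228, [150, 97, 64]), (230, [150, 97, 63]), (232, [150, 97, 63]), (234, [149, 97, 62]), (236, [149, 96, 62]), (238, [144, 96, 68]), (240, [99, 93, 102]), (242, [65, 89, 109]), (244, [65, 91, 112]), (246, [67, 93, 116]), (248, [77, 107, 132]), (250, [108, 149, 180]), (252, [117, 159, 190]), (254, [117, 159, 190])]
```

Request:
play_rows:
  deltas:
    - [0,-0.4,0,0.4,0,0,0]
    - [0,-0.8,0,0.8,0,0,0]
    - [0,-0.8,0,0.8,0,0,0]
    - [0,-0.4,0,0.4,0,0,0]
    - [0,0,0,0,0,0,0]

```text
time: 18.55
tool_pos: [0.5862, -0.2122, 0.2245]
ee_rot: [[-0.007, 0.951, 0.309], [0.002, 0.309, -0.951], [-1.0, -0.006, -0.005]]
ft_force: [0.7, -0.5, -0.3]
grip_width: 0.502
```

Run:
```python
from meas import *
im=manip.snapshot("side")[:,:,::-1]; a=cv2.imread("pics/side0.png")
d=cv2.absdiff(im,a).max(2); d[:, :]=d
vis=np.hstack([im[60:380,130:450],cv2.cvtColor(d,cv2.COLOR_GRAY2BGR)[60:380,130:450]*2]); cv2.imwrite("pics/s11.png",vis)
s=manip.state(); print(s["time"],np.round(s["tool_pos"],3),np.round(s["ft_force"],1))
```

```text
18.6 [ 0.586 -0.211  0.224] [-0.3 -0.  -0.3]
```

View pics/s11.png

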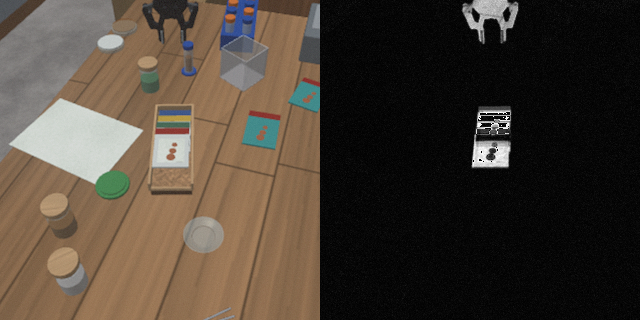

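The difference picture changes only at the panels and the gripper: the four strips show in order at rows 108–133, and the bystanders have not moved. Handing in.

```bash
python3 -c "
from plant import manip
print(manip.close_job())"
```

```text
the job is handed in; nothing more can be done
None
```

The four panels are fanned along the tray and the job is handed in at about 18.6 s; the job reports no verdict. I pressed lightly with two half-open fingertips and slid the red panel first. Then I slid green with red on top, and yellow with both on top, about 26–30 mm each time.

**Strips:** in the last wrist picture each of the three lower strips shows whole. Beside them is about 5 mm of white on blue, 8 mm on yellow and 6.5 mm on green. The panels are within 1° of square.

**Lowest panel:** it is still at the stop wall. Its far edge measured −64.8 mm along the tray against −65 mm expected, a gap to the wall of about 1 mm.

**Force:** the highest press I read was 11.5 N against the 25 N limit. Readings come only at the end of each move call, so a brief peak in between would not show.

**Bystanders:** a before-and-after side picture shows changes only at the panels and the gripper.

**Checks that disagreed:**
- The stack's top came out at 47 mm from the side and top cameras, and nearer 49–50 mm from the wrist camera's scale. I settled it by touch.
- The direct reading of the wall edge was noisy (±0.7 mm), so the 1 mm gap comes from the picture's geometry.

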